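Load the screw-guide plate and index the jig carriage

ROBOT

A 6-joint arm with a two-finger parallel gripper is mounted at the origin on the work surface. World frame = base frame: x ahead of the robot, y to its left, z up, the work surface at z = 0. Lengths are in m, angles in rad, forces in N, time in s.
With the tool pointing down it reaches from about 0.35 to 0.775 m from the base axis. Payload 7.3 kg.
Tool frame: the origin (TCP) lies at the very end of the fingers, on their centre line; the grasp point (between the pads) lies 19 mm behind it; y points along the fingers, x is the direction in which the jaws open and shut, and the axes are right-handed (so a half turn about y gives the same grasp; the last joint's range is limited). The gripper opens to 92 mm and grips with 3 to 60 N. Pads are 19 mm wide; open, the fingers measure 130 mm over their backs; the gripper's body (75 mm by 190 mm) begins 47 mm behind the grasp point.
Start: joints at [-1.492, 0.342, 1.524, -0, 1.275, -0.146], TCP at [0.117, -0.512, 0.227] pointing down, gripper open.
Joint ranges: [-2.53, 2.53], [-0.77, 2.02], [0.04, 2.7], [-1, 4.14], [0.28, 2.66], [-3.11, 3.11]. Speed limits (rad/s): [2.57, 2.57, 3.14, 3.14, 3.14, 3.14].

INTERFACE

Orientations are given as a unit quaternion [w, x, y, z].
In Python, from bench import manip gives the robot as it stands.
- The arm moves only by the shell command python3 -m handwheel 'ROWS' [FORCE]. ROWS is JSON, a list of rows, each an object of numbers: "x", "y", "z": the shift along the tool's x, y, z in mm; "wx", "wy", "wz": the turn, a rotation vector about the tool's x, y, z in degrees; "fingers": the finger opening in mm, from 0 to 91.8. In form: [{"x": .., "y": .., "z": .., "wx": .., "wy": .., "wz": .., "fingers": ..}, ...]. A call has 1 to 12 rows; each row shifts and turns the pose as measured when the row begins, along the tool's axes as they then stand; what a row does not reach is not made up. A row lasts 1/10 s, in which the tool goes at most 50 mm and 8.59 degrees, less where a joint would pass 70% of its speed; a pose out of reach is approached as far as the arm can. A call with a gripper value outside its range is refused whole. The fingers move at their own pace and stop on an object; FORCE is the grip in N (left out, the last holds). Time passes only in rows, so rows that do not move let the fingers close. It gives the time, the measured TCP pose, the force and the opening at its end, in the units of the state.
- manip.get_obs(): the state, without advancing time (a new reading comes with each control period).
- manip.read_camera(name): name is "scene" or "top" or "wrist"; returns (picture, depth): 400x640x3 uint8, blue, green, red; 400x640 float32, m along the optical axis (not along the pixel's ray), 0 where there is no reading.
- manip.camera_info(name): a dict with "fx", "fy", "cx", "cy" (pixels), "T" (4x4, takes a point from camera to world coordinates); the wrist camera has in their place "T_tool_cam" (4x4, takes a point from camera to tool coordinates, whose origin is the TCP and whose axes are the tool frame's). Camera axes: x right, y down, z forward; pixel columns grow to the right and rows downward; lengths in m; the calibration is good to about 2 mm. A picture is of the moment at which its call begins: read the wrist's pose just before it. camera_info takes no time and is no camera call.
- manip.hand_in(): hands the job in, once; it reports no verdict.
The state is a dict: "t": time; "joints": joint angles; "joint_velocities": joint speeds; "joint_efforts": joint torques, N m; "tcp_pos": TCP position; "eef_rot": TCP orientation; "ft_force": force on the tool from outside, world axes, zero at the start; "ft_torque": the same for the moment, N m; "grip_width": finger opening in m.
Only numpy, scipy, OpenCV 4.12 (cv2) and the standard library are available. Lean on these libraries where they do the work, as an engineer would, in place of code of your own. Each camera call takes 0.05 s, during which the arm holds its last target.

TASK

Lower the screw-guide plate, without dropping it, over the two locating pins of the jig's carriage until it lies flush. Then pull up the carriage's lock knob, slide the loaded carriage one hole towards the screw feeder and let the pin go fully home there. Finish while still gripping the knob with the pin held fully home, and leave the loose adapter and the small jar where they stand.

Things in the scene. Friction and masses are not known exactly. Their poses are not given: they have to be found in the camera images.
- plate_bar (a point): Centre of the grab bar on the loose aluminium screw-guide plate (0.35 kg, lies flat on the bench at first). Plate 90 (x) by 120 (y) by 8 mm thick. Bar on its middle: 16 mm thick (x), 50 long (y), from 8 to 48 mm above the plate's underside; this point is 28 mm above the underside. Two 12 mm through holes at y = -45 and +45 mm. Same after a half turn.
- plate_foot (a point): Centre of the underside of the same plate, 28 mm straight below plate_bar, same axes, z up.
- carriage_seat (a point): Centre of the flat top of the jig's sliding aluminium carriage (100 mm in x, 126 in y), 46 mm above the bench; y along the slide, z up. Two steel locating pins stand on it at y = -45 and +45 mm: 9 mm thick, 22 high, the top 9 mm tapered to 3 mm. Plate flush: its underside's centre is here, its y along this y. Two black adapter shells are sunk in the top.
- knob (a point): Grip point of the lock knob: upright black cylinder 26 mm across, 40 high, on an ear of the carriage, at x = -85 mm (robot's side) from the carriage's middle. The point is on its axis, 24 mm above its underside, 16 below its top; 80 mm above the bench when the pin is home. A collar 32 mm across ends 2 mm under the knob. Moves with the carriage, and up when pulled.
- plunger (a joint): Lift of lock knob and pin, m: 0 = pin fully home in a hole, 0.015 = top stop. A spring pushes it down with 3 N (home) to 6 N (top). The 8 mm round-ended pin goes 9 mm deep: clear of the holes above 0.009; let go between holes it rests on the strip at 0.009.
- carriage (a joint): Slide of the carriage along the jig's +y, m: 0 at the start, pin in the middle of three holes; the others are at -0.05 and +0.05 (10 mm wide, 1 mm play either way); stops at -0.054 and +0.054. Friction about 1.5 N. Locked while the pin is in a hole.
- track: The jig's fixed aluminium base, 320 mm in y (the slide's direction), x from -120 to +80 mm; origin at bench height under the carriage's middle as it starts. A steel strip with three holes 50 mm apart runs along it at x = -85 mm (robot's side), top 34 mm above the bench; end blocks at y = -145 and +145 mm, 48 mm high.
- feeder: Screw feeder: fixed grey box 100 x 90 mm, 78 mm high, an open steel dish of brass screws on top; origin under its middle. It stands beyond the jig (its +x side) near the jig's +y or -y end; an empty grey bin, 50 mm high, is at the other end. The carriage goes one hole towards the feeder's end.
- adapter: Bystander: loose black power adapter, 70 x 45 x 28 mm, on the bench between robot and jig; origin under its middle. To be left alone.
- screw_jar: Bystander: loose small white jar, 40 mm across and 50 mm high, on the bench between robot and jig; origin under its middle. To be left alone.
Things that resemble listed ones, but are neither listed nor needed, are in the scene too. Several things have the shape of the feeder; the one meant has the colours described above.

How it is judged:
On the way, in this order (a step that is already met when the one before it is completed fails the run):
1. the plate lies flush on the carriage, over both pins, the carriage still locked in the middle hole (horizontal distance between plate_foot and carriage_seat below 0.004 m and z of plate_foot in the frame of carriage_seat between -0.0025 and 0.0025 m and angle between plate_foot's own z axis and vertical below 0.035 rad and angle between the y axis of plate_foot and the y axis of carriage_seat, either way round below 0.06 rad and value of joint plunger below 0.002 m and value of joint carriage between -0.004 and 0.004 m), for 0.2 s.
2. the lock pin is pulled clear of its hole by the fingers, the plate still on the pins (value of joint plunger above 0.0095 m and contact force between the fingers and plunger above 0.5 N and horizontal distance between plate_foot and carriage_seat below 0.004 m and z of plate_foot in the frame of carriage_seat between -0.0025 and 0.0025 m), for 0.1 s.
At the end, for the whole second after the job is handed in: Carriage in the next hole on the feeder side (slide 47 to 53 mm that way), pin home (lift under 2 mm), fingers gripping the knob (over 1.5 N); plate at rest, untouched, flush on the carriage (centre within 4 mm, height 2.5 mm, tilt 0.035 rad, turn 0.06 rad); loose adapter and jar moved under 25 mm (((y of feeder in the frame of track above 0 m and value of joint carriage between 0.047 and 0.053 m) or (y of feeder in the frame of track below 0 m and value of joint carriage between -0.053 and -0.047 m)) and value of joint plunger below 0.002 m and contact force between the fingers and plunger above 1.5 N and horizontal distance between plate_foot and carriage_seat below 0.004 m and z of plate_foot in the frame of carriage_seat between -0.0025 and 0.0025 m and angle between plate_foot's own z axis and vertical below 0.035 rad and angle between the y axis of plate_foot and the y axis of carriage_seat, either way round below 0.06 rad and contact force between the fingers and plate below 0.2 N and linear speed of plate below 0.02 m/s); the arm keeps its last pose, push and grip.
It fails at once if the plate is dropped (falls free of the fingers faster than 0.35 m/s) (contact force between the fingers and plate below 0.05 N and linear speed of plate above 0.35 m/s).
It fails at once if the loose adapter is pushed more than 25 mm (distance of adapter from where it was at the start of the episode above 0.025 m).
It fails at once if the jar is pushed more than 25 mm or tipped over (distance of screw_jar from where it was at the start of the episode above 0.025 m or angle between screw_jar's own z axis and vertical above 0.5 rad).
It also fails if it takes over 64 s, if anything falls off the work surface, if the arm or the gripper's body presses on something with over 40 N, if the wrist force passes 120 N, or if a joint passes its speed limit or range.

## Working session

There is one attempt and no reset: what is moved stays moved. The work goes in short steps, Python scripts to look and compute and a shell command to move; the robot and the scene stay as the last step left them, time stands still between calls to the robot, and variables do not carry over. Pictures are saved under pics/ and viewed, and the job is handed in when it is done.

```bash
ls; mkdir -p pics; python3 - <<'E'
from bench import manip
import cv2,numpy as np
np.set_printoptions(precision=4,suppress=True)
for n in("scene","top","wrist"):
    o=manip.get_obs()
    im,d=manip.read_camera(n); cv2.imwrite(f"pics/{n}0.png",im); np.save(f"pics/{n}0.npy",d)
    print(n,manip.camera_info(n))
print(o)
E
```

```text
pics
scene {'fx': 491.4635969881762, 'fy': 491.4635969881762, 'cx': 318.98786591150827, 'cy': 203.29108630712267, 'T': array([[-0.7189,  0.5089, -0.4735,  1.1205],
       [ 0.6951,  0.521 , -0.4954,  0.5676],
       [-0.0054, -0.6853, -0.7282,  0.92  ],
       [ 0.    ,  0.    ,  0.    ,  1.    ]])}
top {'fx': 505.59077651757315, 'fy': 505.59077651757315, 'cx': 322.413972079782, 'cy': 208.4570906428338, 'T': array([[-0.0533, -0.977 ,  0.2065,  0.2977],
       [-0.9986,  0.052 , -0.0114,  0.0188],
       [ 0.0004, -0.2068, -0.9784,  1.4433],
       [ 0.    ,  0.    ,  0.    ,  1.    ]])}
wrist {'fx': 332.9504302456258, 'fy': 332.9504302456258, 'cx': 316.92883697790546, 'cy': 198.9772704626525, 'T_tool_cam': array([[ 1.    ,  0.0001,  0.0007, -0.    ],
       [-0.0007, -0.2802,  0.9599, -0.1584],
       [ 0.0003, -0.9599, -0.2802,  0.075 ],
       [ 0.    ,  0.    ,  0.    ,  1.    ]])}
{'t': 0.1, 'joints': array([-1.492 ,  0.3427,  1.5249,  0.    ,  1.2754, -0.146 ]), 'joint_velocities': array([ 0.0008, -0.0025, -0.002 , -0.0002,  0.0001, -0.0001]), 'joint_efforts': array([  0.0015, -43.2006, -24.4693,   0.072 ,   0.0526,  -0.    ]), 'tcp_pos': array([ 0.117 , -0.5114,  0.2261]), 'eef_rot': array([ 0.5533, -0.5526,  0.4411, -0.4404]), 'ft_force': array([0.2308, 0.295 , 0.6943]), 'ft_torque': array([-0.0235, -0.0101,  0.04  ]), 'grip_width': 0.09150448010537787}
```

View pics/scene0.png

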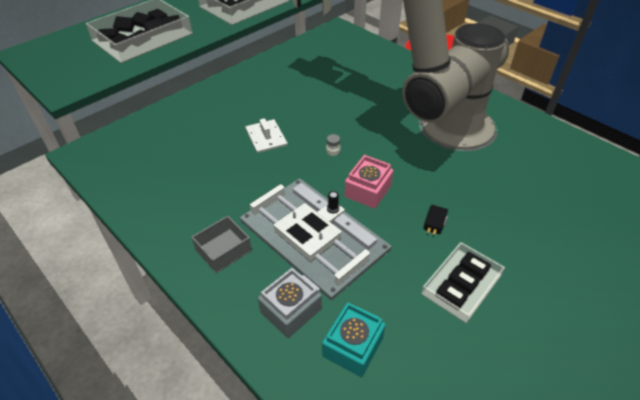

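View pics/top0.png

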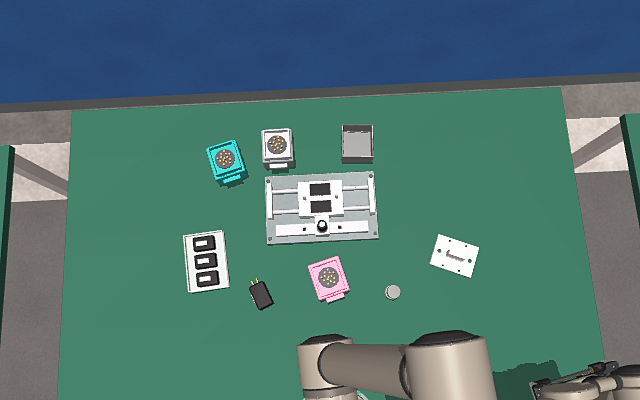

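View pics/wrist0.png

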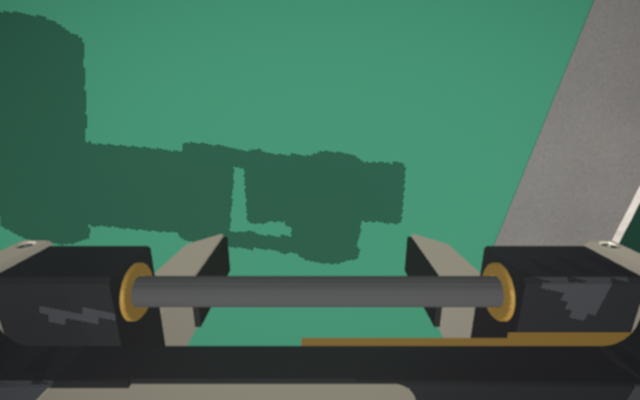

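The top view shows the plate at (455,255), the carriage at (321,200), the knob at (322,226), the jar at (393,292) and the loose adapter at (260,294). There are three feeder-shaped boxes: grey (277,147), teal (226,160) and pink (328,278). The grey one fits the description, at the jig's left (+y) end, with the bin at (357,143) on the other side. Next I'll measure these.

```bash
cat > h.py <<'E'
from bench import manip
import cv2,numpy as np
from scipy.spatial.transform import Rotation as R
np.set_printoptions(precision=4,suppress=True)
def rot(q): return R.from_quat([q[1],q[2],q[3],q[0]]).as_matrix()
def K(n):
    i=manip.camera_info(n); return i
def camT(n,o=None):
    i=K(n)
    if 'T' in i: return i['T']
    o=o or manip.get_obs(); T=np.eye(4);T[:3,:3]=rot(o['eef_rot']);T[:3,3]=o['tcp_pos'];return T@i['T_tool_cam']
def ray(n,u,v,T):
    i=K(n); d=np.array([(u-i['cx'])/i['fx'],(v-i['cy'])/i['fy'],1]); return T[:3,3],T[:3,:3]@d
def onplane(n,u,v,z,T):
    c,d=ray(n,u,v,T); return c+d*(z-c[2])/d[2]
def bydepth(n,u,v,dep,T):
    c,d=ray(n,u,v,T); return c+d*dep
def tri(a,b):
    (c1,d1),(c2,d2)=a,b
    A=np.stack([d1,-d2],1); s=np.linalg.lstsq(A,c2-c1,rcond=None)[0]
    p,q=c1+s[0]*d1,c2+s[1]*d2; return (p+q)/2,np.linalg.norm(p-q)
def cloud(n,dep,T):
    i=K(n); v,u=np.mgrid[:400,:640]
    P=np.stack([(u-i['cx'])/i['fx']*dep,(v-i['cy'])/i['fy']*dep,dep],-1); return P@T[:3,:3].T+T[:3,3]
def proj(n,p,T):
    i=K(n); q=np.linalg.inv(T)@np.r_[p,1]; return i['fx']*q[0]/q[2]+i['cx'],i['fy']*q[1]/q[2]+i['cy']
E
python3 - <<'E'
from h import *
for n in("top","scene"):
    d=np.load(f"pics/{n}0.npy"); T=camT(n); P=cloud(n,d,T); im=cv2.imread(f"pics/{n}0.png")
    np.save(f"pics/{n}P.npy",P)
    pts=dict(top=dict(plate=(440,255),bar=(455,256),car=(321,188),knob=(322,225),strip=(280,230),grey=(277,135),pink=(328,262),jar=(393,291),adp=(262,296),teal=(226,145),bench=(420,350)),
     scene=dict(plate=(275,143),bar=(266,125),jar=(333,138),knob=(333,196),adp=(437,215)))[n]
    for k,(u,v) in pts.items(): print(n,k,P[v,u])
t=cv2.imread("pics/top0.png"); 
cv2.imwrite("pics/c1.png",cv2.resize(t[120:320,200:500],(800,533),interpolation=cv2.INTER_CUBIC))
s=cv2.imread("pics/scene0.png"); cv2.imwrite("pics/c2.png",cv2.resize(s[100:300,200:460],(780,600),interpolation=cv2.INTER_CUBIC))
o=manip.get_obs(); print(rot(o['eef_rot']))
E
```

```text
top plate [ 0.4473 -0.3242  0.0107]
top bar [ 0.4379 -0.355   0.0533]
top car [0.6522 0.0034 0.0465]
top knob [0.5354 0.0068 0.1019]
top strip [0.5381 0.1248 0.0416]
top grey [0.8094 0.1213 0.0695]
top pink [ 0.4387 -0.0044  0.0664]
top jar [ 0.3521 -0.1769  0.0516]
top adp [0.3587 0.1822 0.0268]
top teal [0.7893 0.2688 0.0631]
top bench [ 0.2452 -0.11    0.7389]
scene plate [ 0.451  -0.3148  0.0062]
scene bar [ 0.4465 -0.3556  0.0461]
scene jar [ 0.3536 -0.1764  0.0496]
scene knob [0.5449 0.0129 0.0957]
scene adp [0.3615 0.1891 0.027 ]
[[ 0.2229 -0.0001  0.9748]
 [-0.9748  0.0011  0.2229]
 [-0.0011 -1.      0.0001]]
```

View pics/c1.png

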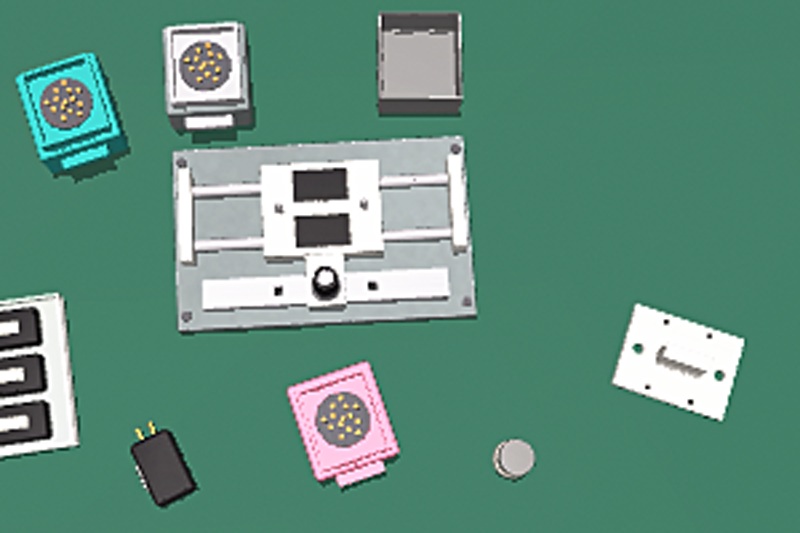

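View pics/c2.png

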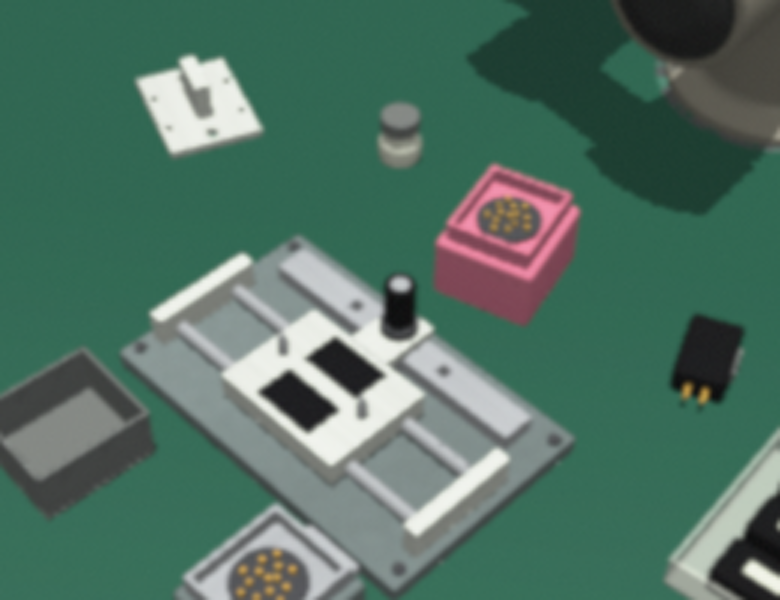

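```bash
python3 - <<'E'
from h import *
im=cv2.imread("pics/top0.png"); T=camT("top")
g=im.min(2)
def rect(box,th,z,name):
    x0,y0,x1,y1=box; m=np.zeros_like(g); m[y0:y1,x0:x1]=(g[y0:y1,x0:x1]>th)*255
    m=cv2.morphologyEx(m,cv2.MORPH_CLOSE,np.ones((5,5)))
    c=max(cv2.findContours(m,0,1)[0],key=cv2.contourArea)
    W=np.array([onplane("top",u,v,z,T)[:2] for u,v in c[:,0]],np.float32)
    r=cv2.minAreaRect(W*1000); print(name,r, cv2.boxPoints(cv2.minAreaRect(c)))
rect((420,225,490,285),150,0.008,"plate")
rect((290,175,350,217),190,0.046,"carriage")
# hole centers on plate (dark spots)
for nm,(u,v) in dict(h1=(200+638*.375,120+348*.375),h2=(200+720*.375,120+375*.375)).items(): print(nm,onplane("top",u,v,.008,T))
for nm,(u,v) in dict(p1=(200+279*.375,120+208*.375),p2=(200+364*.375,120+204*.375)).items(): print(nm,onplane("top",u,v,.066,T))
print("knob",onplane("top",200+326*.375,120+278*.375,.096,T))
E
```

```text
plate ((444.3408508300781, -364.402099609375), (120.98853302001953, 90.92729949951172), 68.04010009765625) [[428.2 263.4]
 [438.1 233.7]
 [479.8 247.6]
 [469.9 277.3]]
carriage ((623.7276611328125, 9.167930603027344), (168.1259765625, 104.86041259765625), 86.95301818847656) [[290. 180.]
 [349. 180.]
 [349. 216.]
 [290. 216.]]
h1 [ 0.4605 -0.3241  0.008 ]
h2 [ 0.4271 -0.4084  0.008 ]
p1 [0.6209 0.0509 0.066 ]
p2 [ 0.6204 -0.0384  0.066 ]
knob [0.5385 0.0059 0.096 ]
```

```bash
python3 -m handwheel '[{"x":-4,"z":40},{"x":-4,"z":40},{"x":-4,"z":40},{"x":-4,"z":40},{"x":-4,"z":40},{"x":-4,"z":40},{"x":-4,"z":40},{"x":-4,"z":40}]' 20
python3 -m handwheel '[{"wy":-8},{"wy":-8},{"wy":-8},{"wy":-8},{"wy":-8},{"wy":-8},{"wy":-8},{}]'
python3 - <<'E'
from h import *
o=manip.get_obs(); T=camT("wrist",o); im,d=manip.read_camera("wrist"); cv2.imwrite("pics/w1.png",im); np.save("pics/w1.npy",d); np.save("pics/w1T.npy",T)
r=rot(o['eef_rot']); print(o['tcp_pos'],r,np.degrees(np.arctan2(r[1,0],r[0,0])), o['t'], o['joints'])
E
```

```text
[ 0.117  -0.5115  0.2262] [[ 0.2229 -0.0001  0.9748]
 [-0.9748  0.0011  0.2229]
 [-0.0011 -1.      0.0001]] -77.12087690821421 0.15 [-1.492   0.3425  1.5248 -0.      1.2754 -0.146 ]$[0]: bad value
$[0]: bad value
```

View pics/w1.png

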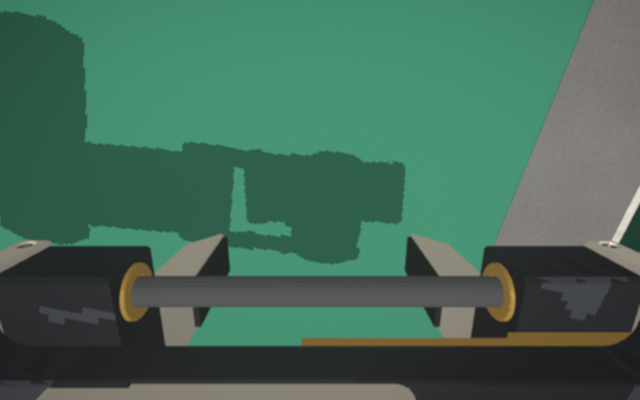

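The moves were refused and the arm hasn't moved, so the rows probably need every key.

```bash
python3 -m handwheel '[{"x":-4,"y":0,"z":40,"wx":0,"wy":0,"wz":0,"fingers":60},{"x":-4,"y":0,"z":40,"wx":0,"wy":0,"wz":0,"fingers":60},{"x":-4,"y":0,"z":40,"wx":0,"wy":0,"wz":0,"fingers":60},{"x":-4,"y":0,"z":40,"wx":0,"wy":0,"wz":0,"fingers":60},{"x":-4,"y":0,"z":40,"wx":0,"wy":0,"wz":0,"fingers":60},{"x":-4,"y":0,"z":40,"wx":0,"wy":0,"wz":0,"fingers":60},{"x":-4,"y":0,"z":40,"wx":0,"wy":0,"wz":0,"fingers":60},{"x":-4,"y":0,"z":40,"wx":0,"wy":0,"wz":0,"fingers":60}]' 20
python3 -m handwheel '[{"x":0,"y":0,"z":0,"wx":0,"wy":-8,"wz":0,"fingers":60},{"x":0,"y":0,"z":0,"wx":0,"wy":-8,"wz":0,"fingers":60},{"x":0,"y":0,"z":0,"wx":0,"wy":-8,"wz":0,"fingers":60},{"x":0,"y":0,"z":0,"wx":0,"wy":-8,"wz":0,"fingers":60},{"x":0,"y":0,"z":0,"wx":0,"wy":-8,"wz":0,"fingers":60},{"x":0,"y":0,"z":0,"wx":0,"wy":-8,"wz":0,"fingers":60},{"x":0,"y":0,"z":0,"wx":0,"wy":-8,"wz":0,"fingers":60},{"x":0,"y":0,"z":0,"wx":0,"wy":0,"wz":0,"fingers":60}]'
cat >> h.py <<'E'
def snap(k):
    o=manip.get_obs(); T=camT("wrist",o); im,d=manip.read_camera("wrist"); cv2.imwrite(f"pics/{k}.png",im); np.save(f"pics/{k}.npy",d); np.save(f"pics/{k}T.npy",T)
    r=rot(o['eef_rot']); print(o['t'],'tcp',o['tcp_pos'],'head',np.degrees(np.arctan2(r[1,0],r[0,0])),'down',r[:,1],'F',o['ft_force'],'w',o['grip_width']); return o,T,im,d
def st():
    o=manip.get_obs(); r=rot(o['eef_rot']); print(o['t'],'tcp',o['tcp_pos'],'head',np.degrees(np.arctan2(r[1,0],r[0,0])),'down',r[:,1],'F',o['ft_force'],'w',o['grip_width']); return o
E
python3 -c "
from h import *
snap('w2')"
```

```text
t: 1.0
tcp_pos: [0.428, -0.4081, 0.2244]
eef_rot: [0.551, -0.551, 0.445, -0.442]
ft_force: [0.5, -0.8, 0.5]
grip_width: 0.0601
t: 1.8
tcp_pos: [0.4339, -0.4032, 0.2209]
eef_rot: [0.7, -0.695, 0.119, -0.115]
ft_force: [1.1, -0.2, 0.1]
grip_width: 0.0598
1.8 tcp [ 0.4339 -0.4032  0.2209] head -19.011969433199248 down [-0.0049  0.0073 -1.    ] F [ 1.0663 -0.1762  0.074 ] w 0.059822301358106345
```

View pics/w2.png

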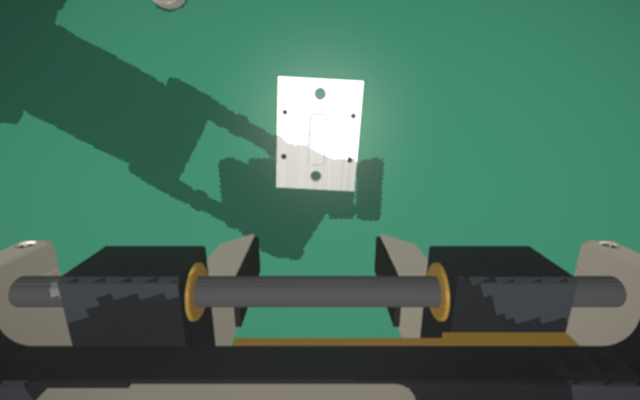

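The wrist view shows the plate at (320,133), its holes at (320,93) and (316,176), and the bar at (317,139).

```bash
python3 - <<'E'
from h import *
im=cv2.imread("pics/w2.png"); T=np.load("pics/w2T.npy"); d=np.load("pics/w2.npy")
m=(im.min(2)>140).astype(np.uint8)*255; m[225:]=0; m[:60]=0
cs,hi=cv2.findContours(m,cv2.RETR_CCOMP,cv2.CHAIN_APPROX_NONE)
H=[]
for c in cs:
    a=cv2.contourArea(c)
    if a>5:
        M=cv2.moments(c); u,v=M['m10']/M['m00'],M['m01']/M['m00']; print(a,u,v,onplane("wrist",u,v,.008,T))
c=max(cs,key=cv2.contourArea); W=np.array([onplane("wrist",u,v,.008,T)[:2]*1000 for u,v in c[:,0]],np.float32); print(cv2.minAreaRect(W))
P=cloud("wrist",d,T)
print("depth z plate",P[85:185,285:300,2].mean(),"bar",np.median(P[120:155,313:320,2]),"bench",np.median(P[100:150,420:480,2]))
cr=cv2.resize(im[65:205,250:390],(560,560),interpolation=cv2.INTER_CUBIC); cv2.imwrite("pics/w2c.png",cr)
B=P[65:205,250:390]; mk=(B[...,2]>.035)&(B[...,2]<.07); print(mk.sum(), np.median(B[mk],0), cv2.minAreaRect((B[mk][:,:2]*1000).astype(np.float32)))
vs,us=np.nonzero(mk); print(us.min()+250,us.max()+250,vs.min()+65,vs.max()+65)
E
```

```text
9219.0 317.7196912174133 132.01184148678453 [ 0.4474 -0.3608  0.008 ]
83.0 315.355421686747 175.62048192771084 [ 0.4289 -0.4061  0.008 ]
20.0 349.5 159.75833333333333 [ 0.4711 -0.4014  0.008 ]
23.0 283.3768115942029 156.0 [ 0.4024 -0.3733  0.008 ]
12.0 353.0 115.5 [ 0.4892 -0.3566  0.008 ]
10.0 284.5 112.0 [ 0.4203 -0.329   0.008 ]
80.0 319.67291666666665 93.34375 [ 0.4625 -0.3232  0.008 ]
((445.9027099609375, -364.53155517578125), (121.97898864746094, 92.77774047851562), 68.19744873046875)
depth z plate 0.010610671304231312 bar 0.04836860634195417 bench 0.00029266836631391957
823 [ 0.4458 -0.3631  0.0483] ((445.4674377441406, -364.14776611328125), (49.91316223144531, 15.971120834350586), 68.0290756225586)
308 326 113 164
```

View pics/w2c.png

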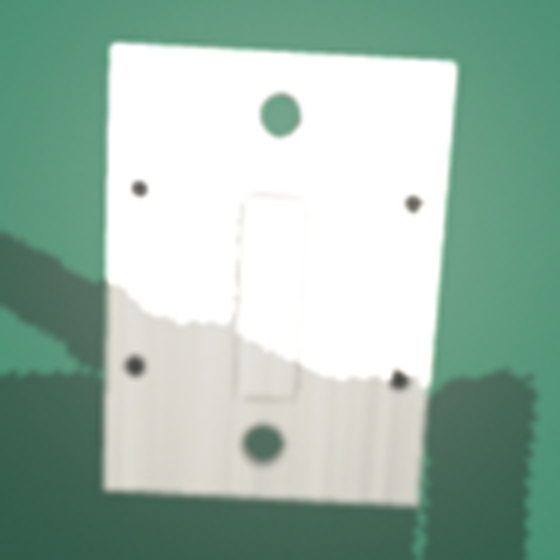

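```bash
cat >> h.py <<'E'
def goto(x,y,z,psi):
    o=st(); Rc=rot(o['eef_rot']); p=np.radians(psi)
    X=np.array([np.cos(p),np.sin(p),0]);Y=np.array([0,0,-1.]);Rt=np.stack([X,Y,np.cross(X,Y)],1)
    w=np.degrees(R.from_matrix(Rc.T@Rt).as_rotvec()); s=Rc.T@(np.array([x,y,z])-o['tcp_pos'])*1000
    print("need shift mm",s.round(1),"turn deg",w.round(2))
E
python3 -c "
from h import *
goto(.4455,-.3643,.10,-22)"
```

```text
1.85 tcp [ 0.4339 -0.4032  0.2209] head -19.23694751265213 down [-0.0049  0.0073 -1.    ] F [ 0.4042  0.3217 -0.8904] w 0.06018474468527069
need shift mm [ -1.1 121.1  39.9] turn deg [-0.3   2.76 -0.41]
```

```bash
python3 -m handwheel '[{"x":0,"y":0,"z":20,"wx":-0.3,"wy":2.7,"wz":-0.4,"fingers":60},{"x":-1,"y":25,"z":20,"wx":0,"wy":0,"wz":0,"fingers":60},{"x":0,"y":30,"z":0,"wx":0,"wy":0,"wz":0,"fingers":60},{"x":0,"y":30,"z":0,"wx":0,"wy":0,"wz":0,"fingers":60},{"x":0,"y":30,"z":0,"wx":0,"wy":0,"wz":0,"fingers":60},{"x":0,"y":0,"z":0,"wx":0,"wy":0,"wz":0,"fingers":60}]'
python3 -c "
from h import *
goto(.4455,-.3643,.014,-22)"
```

```text
t: 2.45
tcp_pos: [0.4484, -0.3649, 0.1036]
eef_rot: [-0.691, 0.693, -0.143, 0.145]
ft_force: [-0.4, 0.3, 0.2]
grip_width: 0.0601
2.45 tcp [ 0.4484 -0.3649  0.1036] head -23.530238417204465 down [ 0.0028 -0.003  -1.    ] F [-0.3612  0.3378  0.2371] w 0.060084544839116634
need shift mm [-3.2 89.6 -0.5] turn deg [ 0.1  -1.53  0.21]
```

```bash
python3 -m handwheel '[{"x":-3,"y":20,"z":0,"wx":0.1,"wy":-1.5,"wz":0.2,"fingers":60},{"x":0,"y":25,"z":0,"wx":0,"wy":0,"wz":0,"fingers":60},{"x":0,"y":20,"z":0,"wx":0,"wy":0,"wz":0,"fingers":60},{"x":0,"y":0,"z":0,"wx":0,"wy":0,"wz":0,"fingers":60}]'
python3 -c "
from h import *
goto(.4455,-.3643,.014,-22)"
```

```text
t: 2.85
tcp_pos: [0.448, -0.3664, 0.042]
eef_rot: [-0.692, 0.695, -0.137, 0.141]
ft_force: [-0.5, 0.7, -0.0]
grip_width: 0.06
2.85 tcp [ 0.448  -0.3664  0.042 ] head -22.600850493560305 down [ 0.0048 -0.0048 -1.    ] F [-0.544   0.7346 -0.0471] w 0.05996334524191439
need shift mm [-3.3 28.   1.1] turn deg [ 0.15 -0.6   0.36]
```

```bash
python3 -m handwheel '[{"x":-4,"y":10,"z":1,"wx":0.2,"wy":-0.8,"wz":0.5,"fingers":60},{"x":0,"y":0,"z":0,"wx":0,"wy":0,"wz":0,"fingers":60},{"x":0,"y":0,"z":0,"wx":0,"wy":0,"wz":0,"fingers":60}]'
python3 -c "
from h import *
goto(.4455,-.3643,.014,-22)"
```

```text
t: 3.15
tcp_pos: [0.4462, -0.3658, 0.0354]
eef_rot: [-0.694, 0.695, -0.134, 0.135]
ft_force: [-0.3, 0.1, -0.2]
grip_width: 0.0599
3.15 tcp [ 0.4462 -0.3658  0.0354] head -21.902109186994874 down [ 0.0014 -0.0019 -1.    ] F [-0.2963  0.0776 -0.1909] w 0.05990303293785476
need shift mm [-1.3 21.4  1.2] turn deg [0.07 0.1  0.11]
```

```bash
python3 -m handwheel '[{"x":-1.5,"y":12,"z":1.5,"wx":0,"wy":0,"wz":0,"fingers":60},{"x":0,"y":10,"z":0,"wx":0,"wy":0,"wz":0.1,"fingers":60},{"x":0,"y":0,"z":0,"wx":0,"wy":0,"wz":0,"fingers":60},{"x":0,"y":0,"z":0,"wx":0,"wy":0,"wz":0,"fingers":60}]'
python3 -c "
from h import *
goto(.4455,-.3643,.014,-22)"
```

```text
t: 3.55
tcp_pos: [0.446, -0.3644, 0.0132]
eef_rot: [-0.693, 0.695, -0.134, 0.135]
ft_force: [0.6, -0.3, -0.5]
grip_width: 0.0599
3.55 tcp [ 0.446  -0.3644  0.0132] head -21.936761915828956 down [ 0.0015 -0.0032 -1.    ] F [ 0.5596 -0.3126 -0.4972] w 0.059867936237149894
need shift mm [-0.5 -0.8 -0.1] turn deg [0.14 0.06 0.15]
```

```bash
python3 -m handwheel '[{"x":-0.5,"y":0,"z":0,"wx":0.1,"wy":0,"wz":0.1,"fingers":30},{"x":0,"y":0,"z":0,"wx":0,"wy":0,"wz":0,"fingers":10},{"x":0,"y":0,"z":0,"wx":0,"wy":0,"wz":0,"fingers":5},{"x":0,"y":0,"z":0,"wx":0,"wy":0,"wz":0,"fingers":5},{"x":0,"y":0,"z":0,"wx":0,"wy":0,"wz":0,"fingers":5}]' 30
python3 -c "
from h import *
st()"
```

```text
t: 4.05
tcp_pos: [0.4458, -0.3645, 0.0136]
eef_rot: [-0.694, 0.695, -0.134, 0.135]
ft_force: [-0.5, -0.9, 1.0]
grip_width: 0.0248
4.05 tcp [ 0.4458 -0.3645  0.0136] head -21.939306970920832 down [ 0.001  -0.0013 -1.    ] F [-0.4978 -0.8619  1.0323] w 0.024806390180812085
```

```bash
python3 -m handwheel '[{"x":0,"y":0,"z":0,"wx":0,"wy":0,"wz":0,"fingers":5},{"x":0,"y":0,"z":0,"wx":0,"wy":0,"wz":0,"fingers":5},{"x":0,"y":0,"z":0,"wx":0,"wy":0,"wz":0,"fingers":5},{"x":0,"y":0,"z":0,"wx":0,"wy":0,"wz":0,"fingers":5}]' 30
python3 -c "
from h import *
st()"
```

```text
t: 4.45
tcp_pos: [0.4459, -0.3645, 0.0138]
eef_rot: [-0.694, 0.695, -0.134, 0.135]
ft_force: [-0.0, -0.7, -0.7]
grip_width: 0.016
4.45 tcp [ 0.4459 -0.3645  0.0138] head -21.9402740907744 down [ 0.0012 -0.0016 -1.    ] F [-0.0499 -0.7167 -0.6596] w 0.0160056752615022
```

```bash
python3 -m handwheel '[{"x":0,"y":-10,"z":0,"wx":0,"wy":0,"wz":0,"fingers":5},{"x":0,"y":-20,"z":0,"wx":0,"wy":0,"wz":0,"fingers":5},{"x":0,"y":-30,"z":0,"wx":0,"wy":0,"wz":0,"fingers":5},{"x":0,"y":-30,"z":0,"wx":0,"wy":0,"wz":0,"fingers":5},{"x":0,"y":-30,"z":0,"wx":0,"wy":0,"wz":0,"fingers":5},{"x":0,"y":-30,"z":0,"wx":0,"wy":0,"wz":0,"fingers":5},{"x":0,"y":-20,"z":0,"wx":0,"wy":0,"wz":0,"fingers":5},{"x":0,"y":-10,"z":0,"wx":0,"wy":0,"wz":0,"fingers":5},{"x":0,"y":0,"z":0,"wx":0,"wy":0,"wz":0,"fingers":5}]' 30
python3 -c "
from h import *
snap('w3')
goto(.62,-.05,.19,0)"
```

```text
t: 5.35
tcp_pos: [0.4437, -0.3622, 0.2021]
eef_rot: [0.695, -0.693, 0.136, -0.133]
ft_force: [0.0, -0.2, -2.7]
grip_width: 0.0159
5.35 tcp [ 0.4437 -0.3622  0.2021] head -21.935914773169245 down [-0.0035  0.0035 -1.    ] F [ 0.0472 -0.1543 -2.6745] w 0.01588353230331862
5.4 tcp [ 0.4435 -0.3619  0.2011] head -21.937336105616865 down [-0.0045  0.0047 -1.    ] F [-0.376   0.0862 -2.2012] w 0.01572952914198591
need shift mm [ 47.3  11.7 355.2] turn deg [ -0.21 -21.94  -0.31]
```

View pics/w3.png

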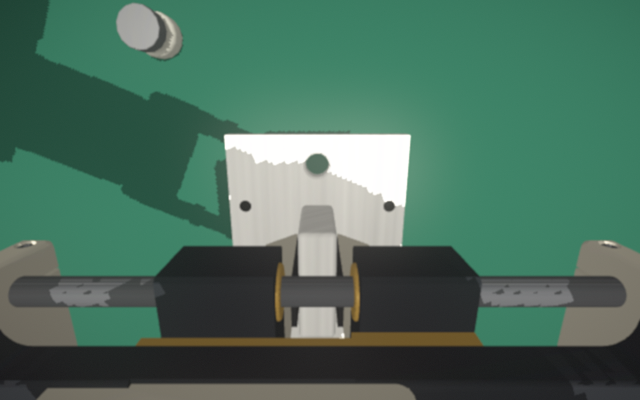

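```bash
python3 -m handwheel '[{"x":0,"y":-8,"z":0,"wx":0,"wy":-4,"wz":0,"fingers":5},{"x":0,"y":-8,"z":0,"wx":0,"wy":-6,"wz":0,"fingers":5},{"x":0,"y":-8,"z":0,"wx":0,"wy":-6,"wz":0,"fingers":5},{"x":0,"y":-8,"z":0,"wx":0,"wy":-4,"wz":0,"fingers":5},{"x":0,"y":-8,"z":0,"wx":0,"wy":0,"wz":0,"fingers":5}]' 30
python3 -m handwheel '[{"x":10,"y":-2,"z":15,"wx":0,"wy":0,"wz":0,"fingers":5},{"x":20,"y":-2,"z":30,"wx":0,"wy":0,"wz":0,"fingers":5},{"x":22,"y":-2,"z":33,"wx":0,"wy":0,"wz":0,"fingers":5},{"x":22,"y":-2,"z":33,"wx":0,"wy":0,"wz":0,"fingers":5},{"x":22,"y":-2,"z":33,"wx":0,"wy":0,"wz":0,"fingers":5},{"x":22,"y":-2,"z":33,"wx":0,"wy":0,"wz":0,"fingers":5},{"x":22,"y":-2,"z":33,"wx":0,"wy":0,"wz":0,"fingers":5},{"x":15,"y":-2,"z":22,"wx":0,"wy":0,"wz":0,"fingers":5},{"x":0,"y":0,"z":0,"wx":0,"wy":0,"wz":0,"fingers":5}]' 30
python3 -c "
from h import *
goto(.62,-.10,.25,0)"
```

```text
t: 5.9
tcp_pos: [0.4406, -0.359, 0.2327]
eef_rot: [0.713, -0.701, 0.013, -0.001]
ft_force: [0.1, -0.8, -2.2]
grip_width: 0.0159
t: 6.8
tcp_pos: [0.6056, -0.1232, 0.2406]
eef_rot: [0.716, -0.698, 0.028, -0.005]
ft_force: [-0.3, -0.1, -2.5]
grip_width: 0.0157
6.8 tcp [ 0.6056 -0.1232  0.2406] head -2.5917552214200184 down [-0.0321  0.0264 -0.9991] F [-0.2866 -0.13   -2.4553] w 0.015709394212302236
need shift mm [13.  -9.2 24.1] turn deg [-1.47 -2.62 -1.87]
```

```bash
python3 -m handwheel '[{"x":7,"y":-5,"z":12,"wx":-0.7,"wy":-1.3,"wz":-0.9,"fingers":5},{"x":7,"y":-5,"z":12,"wx":-0.7,"wy":-1.3,"wz":-0.9,"fingers":5},{"x":0,"y":0,"z":0,"wx":0,"wy":0,"wz":0,"fingers":5}]' 30
python3 -c "
from h import *
goto(.62,-.10,.25,0)"
```

```text
t: 7.1
tcp_pos: [0.6199, -0.0994, 0.2476]
eef_rot: [0.707, -0.707, 0.003, 0.002]
ft_force: [0.2, 0.2, -2.2]
grip_width: 0.0155
7.1 tcp [ 0.6199 -0.0994  0.2476] head -0.1110484154001011 down [-0.0065  0.0011 -1.    ] F [ 0.1659  0.2148 -2.2349] w 0.01554836565938626
need shift mm [ 0.1 -2.4 -0.6] turn deg [-0.06 -0.11 -0.37]
```

```bash
python3 -m handwheel '[{"x":0,"y":-2,"z":0,"wx":0,"wy":0,"wz":-0.4,"fingers":5},{"x":0,"y":0,"z":0,"wx":0,"wy":0,"wz":0,"fingers":5}]' 30
python3 -c "
from h import *
snap('w4');st()"
```

```text
t: 7.3
tcp_pos: [0.619, -0.1005, 0.2491]
eef_rot: [0.707, -0.707, 0.002, -0.001]
ft_force: [0.1, 0.5, -3.2]
grip_width: 0.016
7.3 tcp [ 0.619  -0.1005  0.2491] head -0.2255816400130824 down [-0.0009  0.0007 -1.    ] F [ 0.1441  0.5137 -3.2307] w 0.01600996151060033
7.35 tcp [ 0.6189 -0.1006  0.2488] head -0.24197692332697393 down [-0.0015  0.0008 -1.    ] F [ 0.1236  0.1331 -2.6402] w 0.015828750326728105
```

View pics/w4.png

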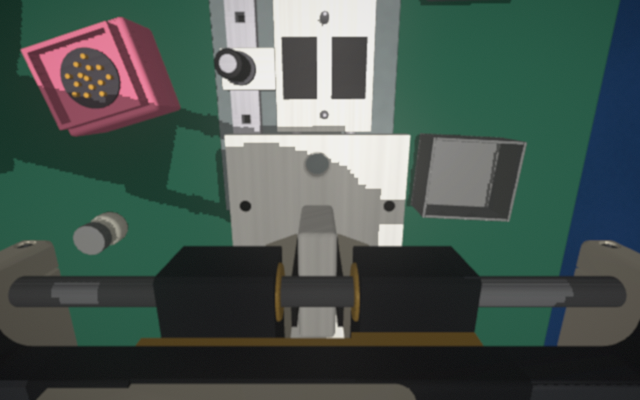

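Both pins are visible, near (324,17) and (324,115), with the knob top at (233,64) and the plate's front hole at (317,163).

```bash
python3 - <<'E'
from h import *
im=cv2.imread("pics/w4.png")
a=cv2.resize(im[0:40,304:344],(400,400),interpolation=cv2.INTER_NEAREST)
b=cv2.resize(im[95:135,304:344],(400,400),interpolation=cv2.INTER_NEAREST)
cv2.imwrite("pics/w4p.png",np.hstack([a,b]))
cv2.imwrite("pics/w4q.png",cv2.resize(im[0:200,210:420],(630,600),interpolation=cv2.INTER_CUBIC))
E
```

```text
(no output)
```

View pics/w4p.png

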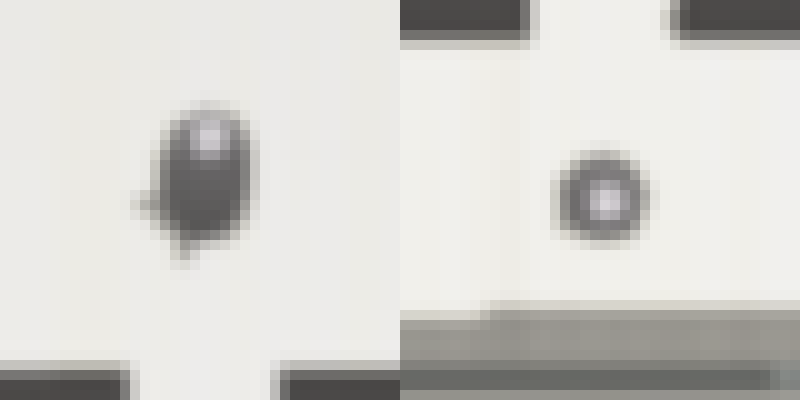

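View pics/w4q.png

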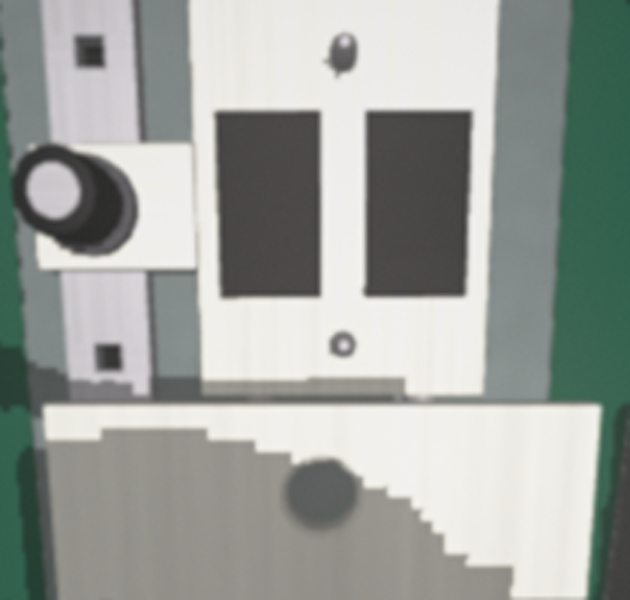

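```bash
python3 - <<'E'
from h import *
T=np.load("pics/w4T.npy"); Tt=camT("top"); d=np.load("pics/w4.npy"); P=cloud("wrist",d,T)
im=cv2.imread("pics/w4.png"); tp=cv2.imread("pics/top0.png")
# top pins: darkest blob centroid near
for (u0,v0) in ((304,198),(336,196)):
    g=255.-tp[v0-5:v0+6,u0-5:u0+6].min(2); g=np.clip(g-g.min()-40,0,None); v,u=np.mgrid[v0-5:v0+6,u0-5:u0+6]; print("top pin",(u*g).sum()/g.sum(),(v*g).sum()/g.sum())
A=onplane("wrist",324.4,13.0,.068,T);B=onplane("wrist",324.0,114.7,.068,T)
print("pins",A,B,"mid",(A+B)/2,"dist",np.linalg.norm(A-B),"head",np.degrees(np.arctan2(*(A-B)[1::-1])))
for (u,v),(a,b) in (((324.4,13.0),(304.6,198)),((324.0,114.7),(336.4,196.4))): print("tri",tri(ray("wrist",u,v,T),ray("top",a,b,Tt)))
print("seat depth z",np.median(P[30:130,320:328,2]), "seat pts",P[66,325])
# carriage top corners/edges at row
# plate hole
g=cv2.cvtColor(im,cv2.COLOR_BGR2GRAY)[148:180,300:336]; m=(im[148:180,300:336,1].astype(int)-im[148:180,300:336,2]>3)
v,u=np.nonzero(m); u=u+300;v=v+148; print("hole",len(u),u.mean(),v.mean())
# dark small holes
for z in (.243,):
    h=onplane("wrist",u.mean(),v.mean(),T[2,3]*0+.2490-.0058,T); print("holew",h)
o_tcp=np.array([.619,-.1005,.2490]); print("hole rel tcp",h-o_tcp)
for nm,(a,b) in dict(c1=(225,134.5),c2=(409.5,134.5)).items(): print(nm,onplane("wrist",a,b,.2432,T)-o_tcp)
print("plate depth z",np.median(P[140:150,250:380,2]))
# knob top
kp=P[45:90,212:260]; mk=kp[...,2]>.09; print("knob",mk.sum(),np.median(kp[mk],0))
E
```

```text
top pin 304.128068303095 198.14941302027748
top pin 336.0104772991851 196.57275902211873
pins [0.6256 0.0528 0.068 ] [ 0.6255 -0.0373  0.068 ] mid [0.6255 0.0078 0.068 ] dist 0.09014032208650205 head 89.89793667045213
tri (array([0.6241, 0.0529, 0.0599]), np.float64(0.004922831271292419))
tri (array([ 0.6259, -0.0386,  0.044 ]), np.float64(0.0008812264415345284))
seat depth z 0.04640646418733349 seat pts [0.6268 0.0097 0.0471]
hole 225 316.96444444444444 163.5288888888889
holew [ 0.6187 -0.0547  0.2432]
hole rel tcp [-0.0003  0.0458 -0.0058]
c1 [-0.045   0.0602 -0.0058]
c2 [ 0.0448  0.0599 -0.0058]
plate depth z 0.2438307322705228
knob 748 [0.5413 0.0076 0.0962]
```

The pin spacing measures 90.1 mm against 90, and the seat height 46.4 mm against 46. The target TCP is (0.6257, 0.0072), with the tool heading about -0.1°.

```bash
python3 -m handwheel '[{"x":2,"y":0,"z":25,"wx":0,"wy":0,"wz":0,"fingers":5},{"x":2,"y":0,"z":30,"wx":0,"wy":0,"wz":0,"fingers":5},{"x":2,"y":0,"z":30,"wx":0,"wy":0,"wz":0,"fingers":5},{"x":0,"y":0,"z":15,"wx":0,"wy":0,"wz":0,"fingers":5},{"x":0,"y":0,"z":0,"wx":0,"wy":0,"wz":0,"fingers":5}]' 30
python3 -c "
from h import *
goto(.6257,.0072,.12,-.1)"
```

```text
t: 7.85
tcp_pos: [0.6246, -0.0032, 0.2481]
eef_rot: [-0.707, 0.707, -0.006, 0.003]
ft_force: [-0.8, -0.4, -3.8]
grip_width: 0.0159
7.85 tcp [ 0.6246 -0.0032  0.2481] head -0.7661046732523747 down [-0.0035 -0.0004 -1.    ] F [-0.8119 -0.4258 -3.7715] w 0.015873898803044496
need shift mm [  1.4 128.1  10.5] turn deg [ 0.03 -0.67 -0.2 ]
```

```bash
python3 -m handwheel '[{"x":1,"y":15,"z":10,"wx":0,"wy":-0.7,"wz":-0.2,"fingers":5},{"x":0,"y":25,"z":0,"wx":0,"wy":0,"wz":0,"fingers":5},{"x":0,"y":25,"z":0,"wx":0,"wy":0,"wz":0,"fingers":5},{"x":0,"y":25,"z":0,"wx":0,"wy":0,"wz":0,"fingers":5},{"x":0,"y":20,"z":0,"wx":0,"wy":0,"wz":0,"fingers":5},{"x":0,"y":0,"z":0,"wx":0,"wy":0,"wz":0,"fingers":5},{"x":0,"y":0,"z":0,"wx":0,"wy":0,"wz":0,"fingers":5}]' 30
python3 -c "
from h import *
goto(.6257,.0072,.09,-.1)
snap('w5')"
```

```text
t: 8.55
tcp_pos: [0.6267, -0.004, 0.1364]
eef_rot: [-0.705, 0.709, -0.001, 0.004]
ft_force: [1.1, -0.8, -1.1]
grip_width: 0.0159
8.55 tcp [ 0.6267 -0.004   0.1364] head -0.4112637172218355 down [ 0.0036 -0.0062 -1.    ] F [ 1.1018 -0.7729 -1.0773] w 0.015924480602968565
need shift mm [-1.2 46.3 11.5] turn deg [ 0.35 -0.31  0.21]
8.55 tcp [ 0.6267 -0.004   0.1364] head -0.4112637172218355 down [ 0.0036 -0.0062 -1.    ] F [ 1.1018 -0.7729 -1.0773] w 0.015924480602968565
```

View pics/w5.png

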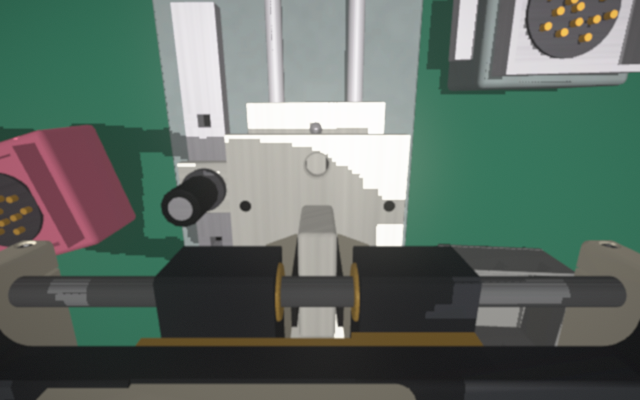

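```bash
python3 - <<'E'
from h import *
im=cv2.imread("pics/w5.png");T=np.load("pics/w5T.npy")
cv2.imwrite("pics/w5c.png",cv2.resize(im[110:180,280:350],(560,560),interpolation=cv2.INTER_NEAREST))
print(onplane("wrist",316,126.5,.066,T))
E
python3 -m handwheel '[{"x":-1,"y":5,"z":9,"wx":0.3,"wy":-0.3,"wz":0.2,"fingers":5},{"x":0,"y":0,"z":5,"wx":0,"wy":0,"wz":0,"fingers":5},{"x":0,"y":0,"z":0,"wx":0,"wy":0,"wz":0,"fingers":5},{"x":0,"y":0,"z":0,"wx":0,"wy":0,"wz":0,"fingers":5}]' 30
python3 -c "
from h import *
goto(.6257,.0072,.09,-.1)"
```

```text
[0.6262 0.0549 0.066 ]
t: 9.0
tcp_pos: [0.6274, 0.0106, 0.1347]
eef_rot: [-0.707, 0.708, 0.001, 0.003]
ft_force: [-0.2, 0.1, -2.4]
grip_width: 0.0161
9.0 tcp [0.6274 0.0106 0.1347] head -0.10287595850997425 down [ 0.0058 -0.0012 -1.    ] F [-0.1559  0.1128 -2.4038] w 0.016113411244317977
need shift mm [-1.9 44.7 -3.3] turn deg [ 0.07 -0.    0.33]
```

View pics/w5c.png

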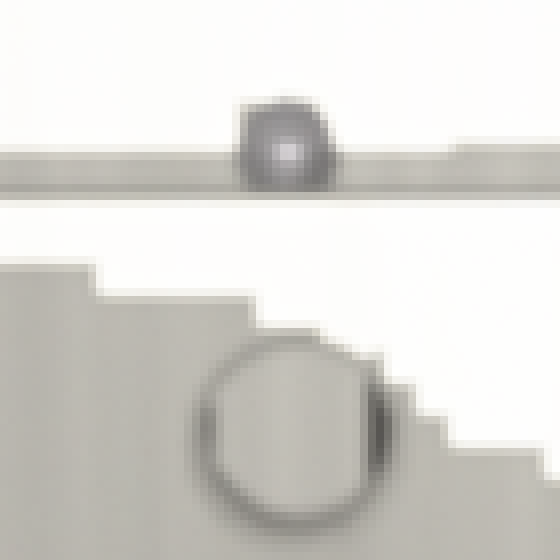

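```bash
python3 - <<'E'
from h import *
T=np.load("pics/w5T.npy");tcp=np.array([.6267,-.004,.1364])
p=onplane("wrist",315.1,128.5,.068,T); h=onplane("wrist",316,163.9,.1364-.0058,T); print(p,h,h-tcp,"pin rel hole",p-h)
Tc=camT("wrist"); print(proj("wrist",[.6256,.0528,.068],T))
E
python3 -m handwheel '[{"x":-2,"y":10,"z":-3,"wx":0,"wy":0,"wz":0.3,"fingers":5},{"x":0,"y":20,"z":0,"wx":0,"wy":0,"wz":0,"fingers":5},{"x":0,"y":0,"z":0,"wx":0,"wy":0,"wz":0,"fingers":5},{"x":0,"y":0,"z":0,"wx":0,"wy":0,"wz":0,"fingers":5}]' 30
python3 -c "
from h import *
goto(.6257,.0072,.09,-.1)"
```

```text
[0.6255 0.0538 0.068 ] [0.626  0.0416 0.1306] [-0.0007  0.0456 -0.0058] pin rel hole [-0.0005  0.0122 -0.0626]
(np.float64(315.19244207959315), np.float64(129.99637773949104))
t: 9.4
tcp_pos: [0.6257, 0.0071, 0.1041]
eef_rot: [-0.706, 0.708, 0.0, 0.001]
ft_force: [0.7, -0.1, -1.2]
grip_width: 0.0159
9.4 tcp [0.6257 0.0071 0.1041] head -0.05203544383291163 down [ 0.0018 -0.0019 -1.    ] F [ 0.6587 -0.1033 -1.2463] w 0.015923048950432856
need shift mm [-0.  14.1  0.1] turn deg [0.11 0.05 0.1 ]
```

```bash
python3 -m handwheel '[{"x":0.3,"y":8,"z":0.6,"wx":0.1,"wy":0,"wz":0.1,"fingers":5},{"x":0,"y":5,"z":0,"wx":0,"wy":0,"wz":0,"fingers":5},{"x":0,"y":0,"z":0,"wx":0,"wy":0,"wz":0,"fingers":5}]' 30
python3 -c "
from h import *
goto(.626,.0077,.08,-.1)"
```

```text
t: 9.7
tcp_pos: [0.6265, 0.0075, 0.0911]
eef_rot: [-0.707, 0.707, 0.0, 0.001]
ft_force: [-0.1, -0.5, -2.9]
grip_width: 0.016
9.7 tcp [0.6265 0.0075 0.0911] head -0.05972773171547457 down [ 0.0012 -0.0002 -1.    ] F [-0.1324 -0.4532 -2.9174] w 0.015969146244503758
need shift mm [-0.5 11.1  0.2] turn deg [0.01 0.04 0.07]
```

```bash
python3 -m handwheel '[{"x":-0.5,"y":6,"z":0,"wx":0,"wy":0,"wz":0.1,"fingers":5},{"x":0,"y":5,"z":0,"wx":0,"wy":0,"wz":0,"fingers":5},{"x":0,"y":0,"z":0,"wx":0,"wy":0,"wz":0,"fingers":5}]' 30
python3 -c "
from h import *
goto(.626,.0077,.07,-.1)"
python3 -m handwheel '[{"x":0,"y":5,"z":0,"wx":0,"wy":0,"wz":0,"fingers":5},{"x":0,"y":4,"z":0,"wx":0,"wy":0,"wz":0,"fingers":5},{"x":0,"y":0,"z":0,"wx":0,"wy":0,"wz":0,"fingers":5}]' 30
python3 -c "
from h import *
goto(.626,.0077,.06,-.1)"
```

```text
t: 10.0
tcp_pos: [0.6262, 0.0074, 0.0796]
eef_rot: [-0.707, 0.707, -0.0, 0.0]
ft_force: [-0.5, 0.4, -1.4]
grip_width: 0.0157
10.0 tcp [0.6262 0.0074 0.0796] head -0.05802376968046965 down [-0.     -0.0003 -1.    ] F [-0.4656  0.4399 -1.4413] w 0.015707223523902553
need shift mm [-0.2  9.6  0.3] turn deg [0.02 0.04 0.  ]
t: 10.3
tcp_pos: [0.6263, 0.0075, 0.0698]
eef_rot: [-0.707, 0.707, -0.0, 0.0]
ft_force: [0.1, 0.3, -2.9]
grip_width: 0.0157
10.3 tcp [0.6263 0.0075 0.0698] head -0.057637228891059655 down [ 0.0002 -0.0003 -1.    ] F [ 0.0948  0.3493 -2.9007] w 0.01569857714644005
need shift mm [-0.3  9.8  0.2] turn deg [0.02 0.04 0.01]
```

No contact force, and the plate is now 12 mm below the pin tips, so both pins are in the holes.

```bash
python3 -m handwheel '[{"x":0,"y":4,"z":0,"wx":0,"wy":0,"wz":0,"fingers":5},{"x":0,"y":3,"z":0,"wx":0,"wy":0,"wz":0,"fingers":5},{"x":0,"y":0,"z":0,"wx":0,"wy":0,"wz":0,"fingers":5}]' 30
python3 -m handwheel '[{"x":0,"y":1.5,"z":0,"wx":0,"wy":0,"wz":0,"fingers":5},{"x":0,"y":1,"z":0,"wx":0,"wy":0,"wz":0,"fingers":5},{"x":0,"y":0,"z":0,"wx":0,"wy":0,"wz":0,"fingers":5}]' 30
python3 -c "
from h import *
goto(.626,.0077,.06,-.1)"
```

```text
t: 10.6
tcp_pos: [0.6264, 0.0075, 0.0623]
eef_rot: [-0.707, 0.707, -0.0, 0.0]
ft_force: [-0.4, -0.1, -3.1]
grip_width: 0.0161
t: 10.9
tcp_pos: [0.6265, 0.0074, 0.0598]
eef_rot: [-0.707, 0.707, -0.0, 0.001]
ft_force: [0.2, -0.3, -2.7]
grip_width: 0.0158
10.9 tcp [0.6265 0.0074 0.0598] head -0.054334126270645204 down [ 0.0008 -0.0004 -1.    ] F [ 0.2451 -0.2788 -2.7021] w 0.01583126673774752
need shift mm [-0.5 -0.2  0.3] turn deg [0.02 0.05 0.05]
```

```bash
python3 -m handwheel '[{"x":0,"y":1.5,"z":0,"wx":0,"wy":0,"wz":0,"fingers":5},{"x":0,"y":1,"z":0,"wx":0,"wy":0,"wz":0,"fingers":5},{"x":0,"y":0,"z":0,"wx":0,"wy":0,"wz":0,"fingers":5}]' 30
python3 -c "
from h import *
st()"
```

```text
t: 11.2
tcp_pos: [0.6267, 0.0074, 0.06]
eef_rot: [-0.707, 0.707, 0.001, 0.001]
ft_force: [0.2, 0.0, -2.2]
grip_width: 0.0156
11.2 tcp [0.6267 0.0074 0.06  ] head -0.044122545707667035 down [ 0.0023 -0.0008 -1.    ] F [ 0.2233  0.0044 -2.214 ] w 0.015628569441115778
```

```bash
python3 -m handwheel '[{"x":0,"y":3,"z":0,"wx":0,"wy":0,"wz":0,"fingers":5},{"x":0,"y":3,"z":0,"wx":0,"wy":0,"wz":0,"fingers":5}]' 30
python3 -c "
from h import *
st(); snap('w6')"
```

```text
t: 11.4
tcp_pos: [0.6271, 0.0074, 0.0597]
eef_rot: [-0.707, 0.708, 0.001, 0.002]
ft_force: [-10.5, 0.3, 24.0]
grip_width: 0.0158
11.4 tcp [0.6271 0.0074 0.0597] head -0.020348770341917035 down [ 0.0046 -0.0013 -1.    ] F [-10.5477   0.2829  23.9948] w 0.015776652769371857
11.4 tcp [0.6271 0.0074 0.0597] head -0.020348770341917035 down [ 0.0046 -0.0013 -1.    ] F [-10.5477   0.2829  23.9948] w 0.015776652769371857
```

View pics/w6.png

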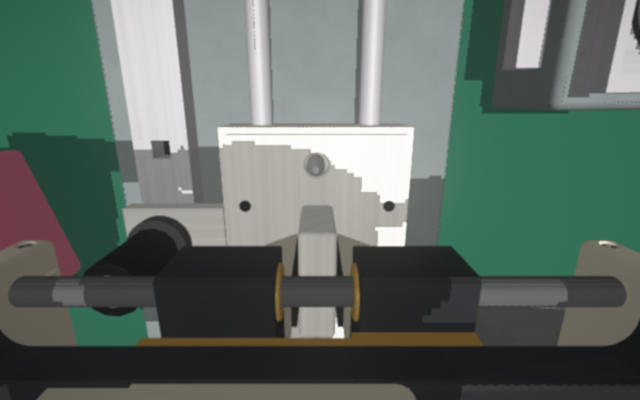

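The plate is seated: TCP z 0.0597 puts the underside at 46 mm, the push meets firm resistance, and the pin shows through the hole at (316,164). Now I'll relax and open.

```bash
python3 -m handwheel '[{"x":0,"y":0,"z":0,"wx":0,"wy":0,"wz":0.2,"fingers":5},{"x":0,"y":0,"z":0,"wx":0,"wy":0,"wz":0,"fingers":5}]' 30
python3 -m handwheel '[{"x":0,"y":0,"z":0,"wx":0,"wy":0,"wz":0,"fingers":30},{"x":0,"y":0,"z":0,"wx":0,"wy":0,"wz":0,"fingers":40},{"x":0,"y":0,"z":0,"wx":0,"wy":0,"wz":0,"fingers":40},{"x":0,"y":0,"z":0,"wx":0,"wy":0,"wz":0,"fingers":40},{"x":0,"y":0,"z":0,"wx":0,"wy":0,"wz":0,"fingers":40}]' 30
python3 -c "
from h import *
st()"
```

```text
t: 11.65
tcp_pos: [0.6276, 0.0074, 0.0608]
eef_rot: [-0.707, 0.708, 0.001, 0.001]
ft_force: [0.2, -0.1, -2.6]
grip_width: 0.016
t: 12.15
tcp_pos: [0.6282, 0.0073, 0.0599]
eef_rot: [-0.707, 0.708, 0.001, 0.002]
ft_force: [-0.5, -0.8, 0.4]
grip_width: 0.0399
12.15 tcp [0.6282 0.0073 0.0599] head -0.02291635863621889 down [ 0.004  -0.0016 -1.    ] F [-0.4569 -0.7515  0.3855] w 0.039942840612090816
```

```bash
python3 -m handwheel '[{"x":0,"y":-8,"z":0,"wx":0,"wy":0,"wz":0.2,"fingers":40},{"x":0,"y":-15,"z":0,"wx":0,"wy":0,"wz":0,"fingers":40},{"x":0,"y":-25,"z":0,"wx":0,"wy":0,"wz":0,"fingers":40},{"x":0,"y":-35,"z":0,"wx":0,"wy":0,"wz":0,"fingers":50},{"x":0,"y":-35,"z":0,"wx":0,"wy":0,"wz":0,"fingers":60},{"x":0,"y":-25,"z":0,"wx":0,"wy":0,"wz":0,"fingers":60},{"x":0,"y":0,"z":0,"wx":0,"wy":0,"wz":0,"fingers":60}]' 30
python3 -m handwheel '[{"x":-10,"y":0,"z":0,"wx":0,"wy":6,"wz":0,"fingers":60},{"x":0,"y":0,"z":0,"wx":0,"wy":8,"wz":0,"fingers":60},{"x":0,"y":0,"z":0,"wx":0,"wy":8,"wz":0,"fingers":60},{"x":0,"y":0,"z":0,"wx":0,"wy":8,"wz":0,"fingers":60},{"x":0,"y":0,"z":0,"wx":0,"wy":8,"wz":0,"fingers":60},{"x":0,"y":0,"z":0,"wx":0,"wy":8,"wz":0,"fingers":60},{"x":0,"y":0,"z":0,"wx":0,"wy":8,"wz":0,"fingers":60},{"x":0,"y":0,"z":0,"wx":0,"wy":8,"wz":0,"fingers":60},{"x":0,"y":0,"z":0,"wx":0,"wy":8,"wz":0,"fingers":60},{"x":0,"y":0,"z":0,"wx":0,"wy":8,"wz":0,"fingers":60},{"x":0,"y":0,"z":0,"wx":0,"wy":8,"wz":0,"fingers":60},{"x":0,"y":0,"z":0,"wx":0,"wy":0,"wz":0,"fingers":60}]' 30
python3 -c "
from h import *
goto(.52,.0076,.22,-90)"
```

```text
t: 12.85
tcp_pos: [0.6279, 0.0075, 0.2106]
eef_rot: [-0.707, 0.708, -0.001, -0.0]
ft_force: [-0.6, -0.0, -0.2]
grip_width: 0.0597
t: 14.05
tcp_pos: [0.613, 0.008, 0.2028]
eef_rot: [-0.498, 0.506, -0.502, 0.494]
ft_force: [0.6, 0.5, 0.3]
grip_width: 0.0596
14.05 tcp [0.613  0.008  0.2028] head -89.54787547115623 down [-0.0143 -0.0002 -0.9999] F [0.638  0.5022 0.2752] w 0.059621535170105995
need shift mm [ -0.4 -15.9 -93.3] turn deg [0.82 0.45 0.01]
```

```bash
python3 -m handwheel '[{"x":0,"y":-8,"z":-25,"wx":0.8,"wy":0.4,"wz":0,"fingers":60},{"x":0,"y":-8,"z":-35,"wx":0,"wy":0,"wz":0,"fingers":60},{"x":0,"y":-8,"z":-35,"wx":0,"wy":0,"wz":0,"fingers":60},{"x":0,"y":-4,"z":-20,"wx":0,"wy":0,"wz":0,"fingers":60},{"x":0,"y":0,"z":0,"wx":0,"wy":0,"wz":0,"fingers":60},{"x":0,"y":0,"z":0,"wx":0,"wy":0,"wz":0,"fingers":60}]' 30
python3 -c "
from h import *
snap('w7');st()"
```

```text
t: 14.65
tcp_pos: [0.4928, 0.0073, 0.2279]
eef_rot: [-0.505, 0.507, -0.496, 0.492]
ft_force: [0.2, -0.2, -0.9]
grip_width: 0.06
14.65 tcp [0.4928 0.0073 0.2279] head -88.64061618336349 down [-0.0058  0.0006 -1.    ] F [ 0.1812 -0.1774 -0.9486] w 0.06001106908432832
14.7 tcp [0.493  0.0073 0.2277] head -88.6540890567249 down [-0.0062  0.0007 -1.    ] F [ 0.1809 -0.3708  0.0136] w 0.06007102283533416
```

View pics/w7.png

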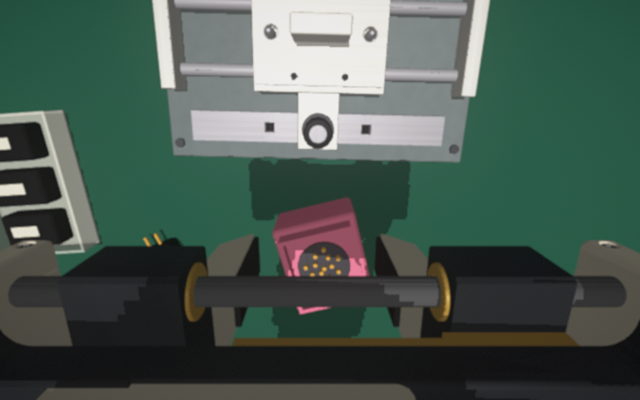

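The plate lies on both pins, at (270,32) and (370,33). The knob top is near (318,132), and the strip holes are at (269,127) and (366,129).

```bash
python3 - <<'E'
from h import *
im=cv2.imread("pics/w7.png");T=np.load("pics/w7T.npy");d=np.load("pics/w7.npy");P=cloud("wrist",d,T)
cv2.imwrite("pics/w7c.png",cv2.resize(im[95:165,280:350],(560,560),interpolation=cv2.INTER_NEAREST))
kp=P[100:160,290:346]; mk=(kp[...,2]>.09)&(kp[...,2]<.105); v,u=np.nonzero(mk); print(mk.sum(),np.median(kp[mk],0),u.mean()+290,v.mean()+100,u.min()+290,u.max()+290,v.min()+100,v.max()+100)
uu,vv=u.mean()+290,v.mean()+100
print("knob top",onplane("wrist",uu,vv,.096,T))
print("tri",tri(ray("wrist",uu,vv,T),ray("wrist",232.0,64,np.load("pics/w4T.npy"))))
for n,(a,b) in dict(h1=(269,127),h2=(366,129)).items(): print(n,onplane("wrist",a,b,.034,T))
print("pins",onplane("wrist",270.5,32,.066,T),onplane("wrist",370,33,.066,T))
pl=P[5:88,257:285,2]; print("plate z median",np.median(pl),np.median(P[20:80,365:385,2]))
# knob top in w4
d4=np.load("pics/w4.npy");T4=np.load("pics/w4T.npy");P4=cloud("wrist",d4,T4);k=P4[40:95,205:265];m=(k[...,2]>.09)&(k[...,2]<.105);v,u=np.nonzero(m);print("w4 knob",u.mean()+205,v.mean()+40,np.median(k[m],0),tri(ray("wrist",uu,vv,T),ray("wrist",u.mean()+205,v.mean()+40,T4)))
E
```

```text
693 [0.5416 0.0081 0.0963] 317.0880230880231 132.6998556998557 303 332 118 147
knob top [0.5416 0.0081 0.096 ]
tri (array([0.5403, 0.0083, 0.0789]), np.float64(0.0007795603475608746))
h1 [0.5405 0.0578 0.034 ]
h2 [ 0.5409 -0.0428  0.034 ]
pins [0.6244 0.0507 0.066 ] [ 0.6257 -0.0361  0.066 ]
plate z median 0.0542478162047772 0.05439020940883818
w4 knob 228.00945945945946 62.883783783783784 [0.5413 0.0077 0.0962] (array([0.5416, 0.0079, 0.0971]), np.float64(0.0004779205349794543))
```

View pics/w7c.png

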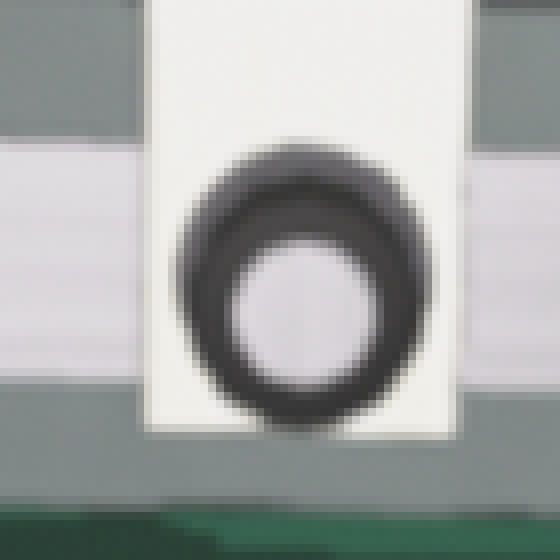

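```bash
python3 -m handwheel '[{"x":0,"y":10,"z":20,"wx":0.3,"wy":1.3,"wz":0,"fingers":60},{"x":0,"y":20,"z":25,"wx":0,"wy":0,"wz":0,"fingers":60},{"x":0,"y":20,"z":0,"wx":0,"wy":0,"wz":0,"fingers":60},{"x":0,"y":20,"z":0,"wx":0,"wy":0,"wz":0,"fingers":60},{"x":0,"y":15,"z":0,"wx":0,"wy":0,"wz":0,"fingers":60},{"x":0,"y":0,"z":0,"wx":0,"wy":0,"wz":0,"fingers":60},{"x":0,"y":0,"z":0,"wx":0,"wy":0,"wz":0,"fingers":60}]' 30
python3 -c "
from h import *
goto(.5415,.008,.12,-90)"
```

```text
t: 15.4
tcp_pos: [0.5464, 0.0076, 0.1359]
eef_rot: [0.502, -0.502, 0.498, -0.498]
ft_force: [-0.2, -0.0, 0.3]
grip_width: 0.06
15.4 tcp [0.5464 0.0076 0.1359] head -89.51108017894796 down [-0.0003  0.0009 -1.    ] F [-0.2066 -0.012   0.2768] w 0.06004337817308765
need shift mm [-0.4 15.9 -4.9] turn deg [ 0.02  0.49 -0.05]
```

```bash
python3 -m handwheel '[{"x":-0.4,"y":10,"z":-5,"wx":0,"wy":0.5,"wz":0,"fingers":60},{"x":0,"y":15,"z":0,"wx":0,"wy":0,"wz":0,"fingers":60},{"x":0,"y":10,"z":0,"wx":0,"wy":0,"wz":0,"fingers":60},{"x":0,"y":0,"z":0,"wx":0,"wy":0,"wz":0,"fingers":60},{"x":0,"y":0,"z":0,"wx":0,"wy":0,"wz":0,"fingers":60}]' 30
python3 -c "
from h import *
goto(.5415,.008,.062,-90)"
```

```text
t: 15.9
tcp_pos: [0.5428, 0.0079, 0.101]
eef_rot: [-0.501, 0.499, -0.499, 0.501]
ft_force: [-0.0, -0.1, 0.3]
grip_width: 0.0601
15.9 tcp [0.5428 0.0079 0.101 ] head -90.026104802874 down [ 0.0043  0.0004 -1.    ] F [-0.0277 -0.1456  0.3077] w 0.06008017246112635
need shift mm [-0.1 39.  -1.5] turn deg [-0.25 -0.03 -0.02]
```

```bash
python3 -m handwheel '[{"x":0,"y":12,"z":-1.5,"wx":-0.2,"wy":0,"wz":0,"fingers":60},{"x":0,"y":15,"z":0,"wx":0,"wy":0,"wz":0,"fingers":60},{"x":0,"y":10,"z":0,"wx":0,"wy":0,"wz":0,"fingers":60},{"x":0,"y":0,"z":0,"wx":0,"wy":0,"wz":0,"fingers":60},{"x":0,"y":0,"z":0,"wx":0,"wy":0,"wz":0,"fingers":60}]' 30
python3 -c "
from h import *
goto(.5415,.008,.062,-90)"
```

```text
t: 16.4
tcp_pos: [0.5422, 0.0078, 0.0631]
eef_rot: [-0.501, 0.499, -0.499, 0.501]
ft_force: [0.2, 0.9, -0.3]
grip_width: 0.0601
16.4 tcp [0.5422 0.0078 0.0631] head -90.02881229531643 down [ 0.0037 -0.0001 -1.    ] F [ 0.213   0.8589 -0.319 ] w 0.06007688450232041
need shift mm [-0.2  1.1 -0.7] turn deg [-0.21 -0.03  0.01]
```

```bash
python3 -m handwheel '[{"x":0,"y":0.5,"z":-0.5,"wx":-0.2,"wy":0,"wz":0,"fingers":40},{"x":0,"y":0,"z":0,"wx":0,"wy":0,"wz":0,"fingers":20},{"x":0,"y":0,"z":0,"wx":0,"wy":0,"wz":0,"fingers":15},{"x":0,"y":0,"z":0,"wx":0,"wy":0,"wz":0,"fingers":15},{"x":0,"y":0,"z":0,"wx":0,"wy":0,"wz":0,"fingers":15},{"x":0,"y":0,"z":0,"wx":0,"wy":0,"wz":0,"fingers":15},{"x":0,"y":0,"z":0,"wx":0,"wy":0,"wz":0,"fingers":15}]' 30
python3 -c "
from h import *
st();snap('w8')"
```

```text
t: 17.1
tcp_pos: [0.5427, 0.0077, 0.0642]
eef_rot: [-0.5, 0.499, -0.499, 0.501]
ft_force: [0.0, -0.7, -0.9]
grip_width: 0.0255
17.1 tcp [0.5427 0.0077 0.0642] head -90.02454605774497 down [ 0.0029 -0.0005 -1.    ] F [ 0.0301 -0.7286 -0.8961] w 0.02552653760516281
17.1 tcp [0.5427 0.0077 0.0642] head -90.02454605774497 down [ 0.0029 -0.0005 -1.    ] F [ 0.0301 -0.7286 -0.8961] w 0.02552653760516281
```

View pics/w8.png

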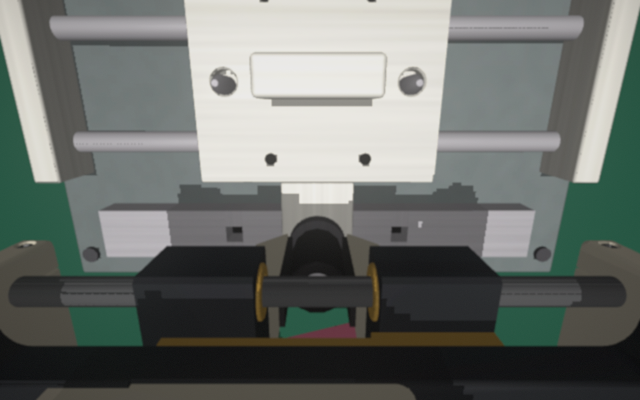

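Gripped the knob (25.5 mm). Both pins show through the plate's holes at (223,82) and (411,82). Now pull up about 12 mm.

```bash
python3 -m handwheel '[{"x":0,"y":-5,"z":0,"wx":0,"wy":0,"wz":0,"fingers":15},{"x":0,"y":-5,"z":0,"wx":0,"wy":0,"wz":0,"fingers":15},{"x":0,"y":-4,"z":0,"wx":0,"wy":0,"wz":0,"fingers":15},{"x":0,"y":0,"z":0,"wx":0,"wy":0,"wz":0,"fingers":15}]' 30
python3 -c "
from h import *
st()"
```

```text
t: 17.55
tcp_pos: [0.5427, 0.0077, 0.0783]
eef_rot: [-0.5, 0.499, -0.499, 0.501]
ft_force: [1.8, 0.7, -5.5]
grip_width: 0.0254
17.55 tcp [0.5427 0.0077 0.0783] head -90.02686794052478 down [ 0.0023 -0.0003 -1.    ] F [ 1.7733  0.7433 -5.4605] w 0.02538632828196051
```

Lifted 14 mm with about 5.5 N, which matches the spring. Now slide towards +y (tool -x).

```bash
python3 -m handwheel '[{"x":0,"y":0,"z":0,"wx":0,"wy":0,"wz":0,"fingers":15},{"x":-4,"y":0,"z":0,"wx":0,"wy":0,"wz":0,"fingers":15},{"x":-6,"y":0,"z":0,"wx":0,"wy":0,"wz":0,"fingers":15},{"x":-6,"y":0,"z":0,"wx":0,"wy":0,"wz":0,"fingers":15},{"x":-6,"y":0,"z":0,"wx":0,"wy":0,"wz":0,"fingers":15}]' 30
python3 -c "
from h import *
goto(.5425,.0577,.0775,-90)"
```

```text
t: 18.05
tcp_pos: [0.5427, 0.03, 0.0776]
eef_rot: [-0.5, 0.5, -0.5, 0.501]
ft_force: [1.6, -2.5, -5.1]
grip_width: 0.0255
18.05 tcp [0.5427 0.03   0.0776] head -90.08696378981514 down [ 0.0019 -0.0015 -1.    ] F [ 1.5966 -2.5412 -5.1007] w 0.025502206040164503
need shift mm [-27.7   0.1  -0.2] turn deg [-0.11 -0.09  0.09]
```

```bash
python3 -m handwheel '[{"x":-6,"y":0,"z":0,"wx":0,"wy":0,"wz":0,"fingers":15},{"x":-6,"y":0,"z":0,"wx":0,"wy":0,"wz":0,"fingers":15},{"x":-5,"y":0,"z":0,"wx":0,"wy":0,"wz":0,"fingers":15},{"x":-3,"y":0,"z":0,"wx":0,"wy":0,"wz":0,"fingers":15},{"x":0,"y":0,"z":0,"wx":0,"wy":0,"wz":0,"fingers":15}]' 30
python3 -c "
from h import *
goto(.5425,.0577,.0775,-90)"
```

```text
t: 18.55
tcp_pos: [0.5427, 0.0535, 0.0775]
eef_rot: [-0.5, 0.5, -0.499, 0.501]
ft_force: [2.0, -0.3, -6.2]
grip_width: 0.0255
18.55 tcp [0.5427 0.0535 0.0775] head -89.97605565624883 down [ 0.002  -0.0012 -1.    ] F [ 2.0153 -0.3435 -6.1911] w 0.025544040982339762
need shift mm [-4.2  0.  -0.2] turn deg [-0.11  0.02  0.07]
```

```bash
python3 -m handwheel '[{"x":-3.5,"y":0,"z":0,"wx":0,"wy":0,"wz":0,"fingers":15},{"x":-1,"y":0,"z":0,"wx":0,"wy":0,"wz":0,"fingers":15},{"x":0,"y":0,"z":0,"wx":0,"wy":0,"wz":0,"fingers":15}]' 30
python3 -c "
from h import *
goto(.5425,.0577,.0775,-90); snap('w9')"
```

```text
t: 18.85
tcp_pos: [0.5427, 0.0581, 0.0775]
eef_rot: [-0.5, 0.5, -0.499, 0.501]
ft_force: [1.9, -1.2, -6.4]
grip_width: 0.0254
18.85 tcp [0.5427 0.0581 0.0775] head -89.99272294186093 down [ 0.002  -0.0014 -1.    ] F [ 1.8641 -1.1964 -6.4388] w 0.025440571156465613
need shift mm [ 0.4  0.  -0.2] turn deg [-0.11  0.01  0.08]
18.85 tcp [0.5427 0.0581 0.0775] head -89.99272294186093 down [ 0.002  -0.0014 -1.    ] F [ 1.8641 -1.1964 -6.4388] w 0.025440571156465613
```

View pics/w9.png

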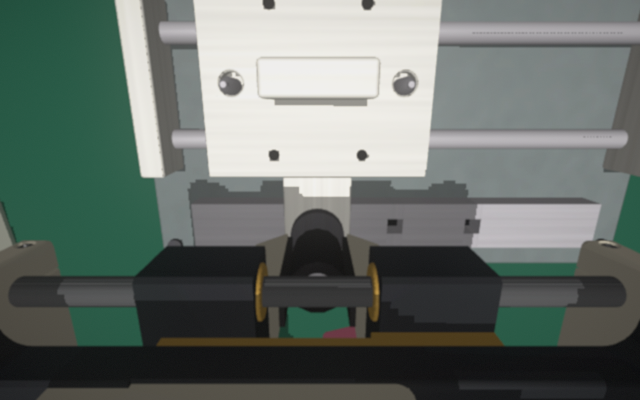

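The TCP has slid 50.4 mm, and the two free strip holes now show at (394,223) and (472,226). Now lower.

```bash
python3 -m handwheel '[{"x":0.3,"y":3,"z":0,"wx":0,"wy":0,"wz":0,"fingers":15},{"x":0,"y":3,"z":0,"wx":0,"wy":0,"wz":0,"fingers":15},{"x":0,"y":3,"z":0,"wx":0,"wy":0,"wz":0,"fingers":15},{"x":0,"y":0,"z":0,"wx":0,"wy":0,"wz":0,"fingers":15}]' 30
python3 -c "
from h import *
goto(.5427,.0577,.0642,-90)"
```

```text
t: 19.3
tcp_pos: [0.5427, 0.0581, 0.068]
eef_rot: [-0.5, 0.499, -0.499, 0.501]
ft_force: [1.4, -0.1, -3.4]
grip_width: 0.0253
19.3 tcp [0.5427 0.0581 0.068 ] head -90.03157547634227 down [ 0.0022 -0.0003 -1.    ] F [ 1.3748 -0.0542 -3.3888] w 0.025271798478780434
need shift mm [0.4 3.8 0. ] turn deg [-0.13 -0.03  0.02]
```

```bash
python3 -m handwheel '[{"x":0,"y":3,"z":0,"wx":0,"wy":0,"wz":0,"fingers":15},{"x":0,"y":2,"z":0,"wx":0,"wy":0,"wz":0,"fingers":15},{"x":0,"y":1.5,"z":0,"wx":0,"wy":0,"wz":0,"fingers":15},{"x":0,"y":0,"z":0,"wx":0,"wy":0,"wz":0,"fingers":15},{"x":0,"y":0,"z":0,"wx":0,"wy":0,"wz":0,"fingers":15}]' 30
python3 -c "
from h import *
goto(.5427,.0577,.0642,-90)"
```

```text
t: 19.8
tcp_pos: [0.5427, 0.058, 0.0647]
eef_rot: [-0.501, 0.499, -0.499, 0.501]
ft_force: [2.3, 0.7, -4.4]
grip_width: 0.0255
19.8 tcp [0.5427 0.058  0.0647] head -90.0171188938827 down [ 0.0038 -0.0006 -1.    ] F [ 2.2667  0.6893 -4.4311] w 0.025474890108188902
need shift mm [ 0.3  0.5 -0. ] turn deg [-0.22 -0.02  0.03]
```

```bash
python3 -m handwheel '[{"x":0,"y":2,"z":0,"wx":-0.2,"wy":0,"wz":0,"fingers":15},{"x":0,"y":2,"z":0,"wx":0,"wy":0,"wz":0,"fingers":15}]' 30
python3 -c "
from h import *
st();snap('wa');st();im,d=manip.read_camera('scene');cv2.imwrite('pics/s1.png',cv2.resize(im[100:300,200:460],(780,600)));im,d=manip.read_camera('top');cv2.imwrite('pics/t1.png',im);st()"
```

```text
t: 20.0
tcp_pos: [0.5429, 0.0581, 0.0639]
eef_rot: [-0.5, 0.5, -0.5, 0.501]
ft_force: [-9.2, -0.0, 23.8]
grip_width: 0.0255
20.0 tcp [0.5429 0.0581 0.0639] head -90.00420790855897 down [ 0.0013 -0.0007 -1.    ] F [-9.2167 -0.0081 23.7882] w 0.0255103561311376
20.0 tcp [0.5429 0.0581 0.0639] head -90.00420790855897 down [ 0.0013 -0.0007 -1.    ] F [-9.2167 -0.0081 23.7882] w 0.0255103561311376
20.05 tcp [0.5428 0.0581 0.064 ] head -90.00184551375719 down [ 0.0014 -0.0008 -1.    ] F [-6.7267 -0.8805 16.4349] w 0.025253580882696344
20.15 tcp [0.5428 0.0581 0.064 ] head -90.002593601868 down [ 0.0016 -0.0008 -1.    ] F [-7.1719 -0.3731 18.6367] w 0.024991128607245745
```

View pics/wa.png

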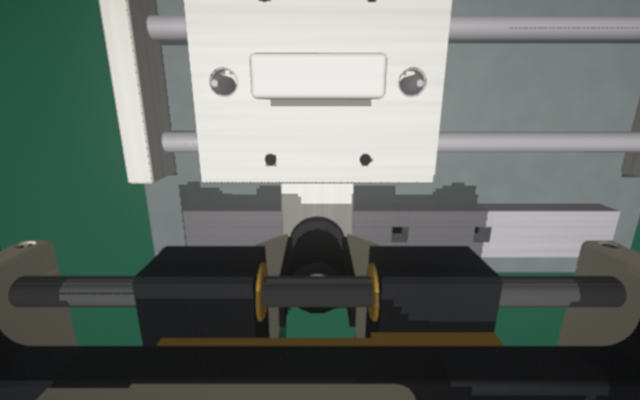

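View pics/s1.png

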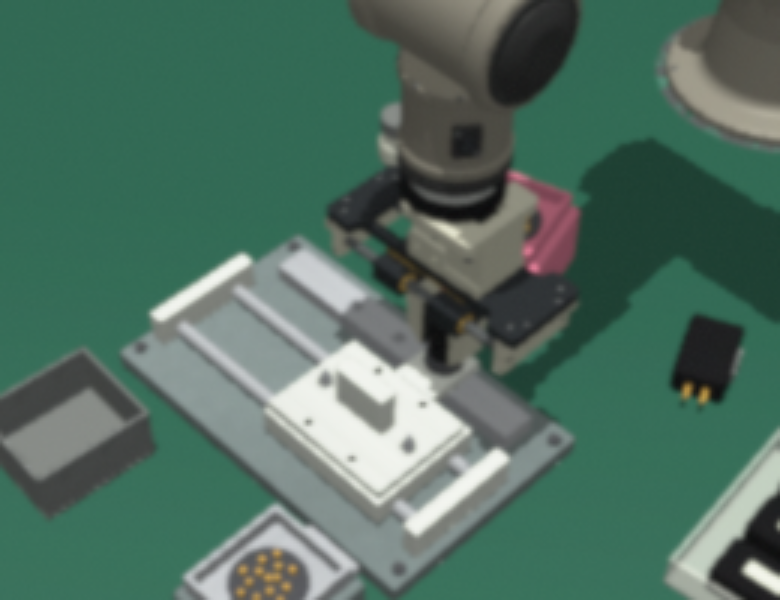

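View pics/t1.png

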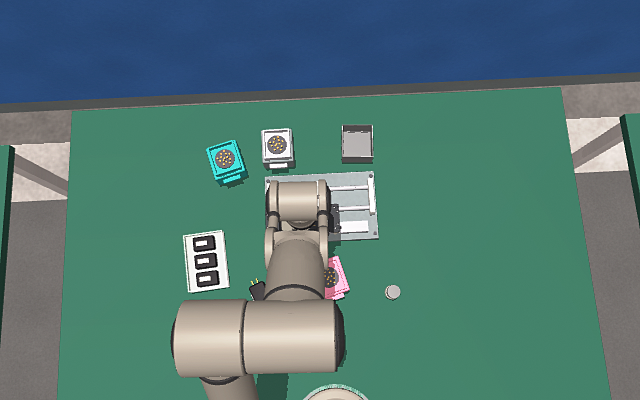

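The final wrist view matches the one from the first grasp (pins at (223,82) and (411,82)), and the knob meets a firm stop at home height. The adapter and jar stand where they were. Handing in.

```bash
python3 -c "
from h import *
print(manip.hand_in())"
```

```text
the job is handed in; nothing more can be done
None
```

I set the plate over both pins, pulled the lock knob up about 14 mm and slid the carriage one hole towards the grey feeder (+y). I then lowered the pin home and handed in at about 20 s, still gripping the knob and pressing it down. No verdict was reported.

**Plate:** its top measured 54.3 mm above the bench after release (54 expected). Both pins show through the holes in the last wrist picture. I didn't re-measure its height after the slide, but it looks the same in the image as before.

**Carriage and pin:** the tool moved about 50.4 mm along the slide. The knob met a firm stop within about 0.3 mm of the height where I first gripped it, under an 18–24 N push. The fingers read 25.0–25.5 mm on the 26 mm knob, with grip force set to 30 N.

**Bystanders:** the jar is where it was in the top view. The adapter is partly hidden by the arm there, but looks unmoved in the scene view.

**Failed or disagreed:**
- My first two moves were refused because the rows lacked some keys; nothing moved.
- The top camera put the middle of the two pins about 5 mm nearer the robot than the wrist camera did, and its pin-height triangulation came out low (60 and 44 mm, against about 68). I used the wrist camera, whose pin spacing measured 90.1 mm (90 expected).

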